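Index the drilling fixture by one hole

ROBOT

A 6-joint arm with a two-finger parallel gripper is mounted at the origin on the work surface. World frame = base frame: x ahead of the robot, y to its left, z up, the work surface at z = 0. Lengths are in m, angles in rad, forces in N, time in s.
With the tool pointing down it reaches from about 0.35 to 0.725 m from the base axis. Payload 4.3 kg.
Tool frame: the origin (TCP) lies between the finger pads; the fingertips stand 25 mm ahead of it and the grasp point (between the pads) lies 6 mm ahead of it (env.nose_length is the distance from the TCP to the fingertips, in m); z points along the fingers, y is the direction in which the jaws open and shut (so a half turn about z gives the same grasp; the last joint's range is limited). The gripper opens to 85 mm and grips with 20 to 120 N. Pads are 22 mm wide; open, the fingers measure 114 mm over their backs; the gripper's body (76 mm by 85 mm) begins 54 mm behind the grasp point. The pads swing forward as they close: fully open they stand 13 mm farther back than shut.
Start: joints at [-1.407, 0.377, 0.081, 1.274, 0, 1.46], TCP at [0.155, -0.554, 0.256] pointing down, gripper open.
Joint ranges: [-2.72, 2.72], [-0.84, 1.66], [-1.02, 1.22], [-1.77, 2.12], [-1.37, 1.28], [-3.14, 3.14]. Speed limits (rad/s): [2.57, 2.57, 3.14, 3.14, 3.14, 3.14].

INTERFACE

Orientations are given as a unit quaternion [x, y, z, w].
In Python, from rig import env gives the robot as it stands.
- The arm moves only by the tool play_rows, never from a script. Its argument "targets" is one flat list of numbers, 5 for each row, row after row: the closure in counts, from 0 (fully open) to 255 (shut), then the shift along the tool's x, y, z in m, then the turn about the tool's z in rad. In form: [gripper, tx, ty, tz, turn, gripper, tx, ty, tz, turn, ...]. A call has 1 to 5 rows; each row is the pose to reach, as a shift and turn from the pose commanded when the call began, along the tool's axes at that moment; what a row does not reach only later rows make up. A row lasts 1/8 s, in which the tool goes at most 62.5 mm and 10.7 degrees, less where a joint would pass 70% of its speed; a pose out of reach is approached as far as the arm can. A call with a gripper value outside its range is refused whole. The fingers move at their own pace and stop on an object; "grip_force" is the grip in N (left out, the last holds). Time passes only in rows, so rows that repeat a pose let the fingers close. It gives the time, the measured TCP pose, the force and the opening at its end, in the units of the state.
- env.state(): the state, without advancing time (a new reading comes with each control period).
- env.camera(name): name is "side" or "top"; returns a dict with "pixels" (400x640x3 uint8, red, green, blue), "fx", "fy", "cx", "cy" (pixels), "R" (3x3) and "t" (3): a world point X has camera coordinates R X + t. Camera axes: x right, y down, z forward; pixel columns grow to the right and rows downward; lengths in m; the calibration is good to about 2 mm. A picture is of the moment at which its call begins. There is no depth.
- env.finish_job(): hands the job in, once; it reports no verdict.
Trained networks look in a picture, given as the dict that the camera call returned (one of the last four; its "shot" number tells which), for a name from the list of things; names that differ only in an ending like _2 or _b are one class to them, and where a whole thing is asked for, a point or a joint stands for the part that bears it (a point fixed in the world has none). Each returns a list of dicts, best first, with "score" (0 to 1); they miss things now and then, are a little off and sometimes report something else, mostly with a low value. They report only what shows in the picture. A call takes as long as a camera call.
- env.masks_of(picture, name): "pixels" (400x640 bool, what is visible of it) and "pixel" ([column, row] in pixels, amid what is visible of it).
- env.pinpoint(picture, name): "pixel" ([column, row] in pixels: a listed point, or the origin of a listed thing).
The state is a dict: "time_s": time; "q": joint angles; "joint_vel": joint speeds; "effort": joint torques, N m; "tool_pos": TCP position; "eef_rot": TCP orientation; "wrist_force": force on the tool from outside, world axes, zero at the start; "ft_torque": the same for the moment, N m; "opening": finger opening in m.
Only numpy, scipy, OpenCV 4.12 (cv2) and the standard library are available. Lean on these libraries where they do the work, as an engineer would, in place of code of your own. Each camera call takes 0.05 s, during which the arm holds its last target. There are 200 camera calls.

TASK

Bring the copper boards on the rotary table round to their next drilling position: press the spring plunger on the index arm fully in to free the table, and swing the table counter-clockwise (seen from above) until the plunger springs right out again in the very next hole of the index ring and locks it. Do not overrun that hole or turn the table backwards; let the boards ride along on their pins, pick nothing up, and leave everything else on the bench where it lies.

Things in the scene. Friction and masses are not known exactly. Their poses are not given: they have to be found in the camera images.
- plunger_cap (a point): Centre of the flat top of the plunger's round black cap (40 mm diameter, 7 mm thick) on the aluminium index arm that sticks out from the turntable over the index ring. Plunger out: top 104 mm above the bench, 20 mm above the arm. It is pressed straight down and goes round with the table on a circle of 130 mm radius about the table's axis. z axis up, x axis level, towards the table's axis.
- leading_cheek (a point): Middle of the inner face of the index arm's upright cheek that leads when the table turns counter-clockwise, at cap height. A like cheek stands behind the cap. Each is 7 mm thick, 44 mm long radially, its top 118 mm above the bench (14 mm above the cap when out); inner faces 52 mm apart, 26 mm from the cap's centre. Shut fingertips fit between; pushing a cheek turns the table.
- plunger (a joint): Plunger travel in m: 0 = out (up), 0.013 = fully in (down). Spring: about 6 N to start, 12 N fully in. Out, in a hole, it locks the table (play 0.012 rad either way). It frees the table at 0.011 or deeper; between holes its round-nosed pin rides under the ring, so it stays in at about 0.011 by itself, and springs out as it comes under a hole (the nose centres itself within about 4 mm).
- turntable (a joint): Angle of the turntable in rad, about the vertical: close to 0 at the start (plunger in its first hole), growing counter-clockwise seen from above. The ring has 12 equal holes, 30 degrees apart: the next hole is at 0.5236 (68 mm of arc at the plunger). The table turns stiffly (about 0.3 N m, 2.5 N at the plunger) and stays where it is left.
- table_top (a point): Centre of the turntable's top face, on its vertical axis of turning, 90 mm above the bench. The turntable is a steel disc of 200 mm diameter; under it lies the fixed aluminium index ring of 296 mm diameter, top 66 mm above the bench.
- next_hole (a point): Mouth of the next hole (15 mm diameter) in the top of the fixed index ring, 66 mm above the bench; the plunger's centre line must end above it. 130 mm from the table's axis.
- fixture: The fixed indexing drilling fixture; origin on the bench under the table's axis, -x axis towards the plunger's first hole. In its frame a steel column (28 mm diameter, 245 mm high) at x 60, y 185 mm carries a drilling spindle at x 30, y 45 mm (50 mm diameter, from the drill's tip 108 mm above the bench to 230 mm), on the far side of the axis from the plunger.
- boards_center (a point): Centre of the pinned pack of copper-clad boards, 130 x 100 x 8 mm, lying loose on two short pins on the turntable, its underside 90 mm above the bench and its centre over the axis. It must ride along, not be lifted or pushed off.
- bit_block: Loose wooden block with drill bits, 40 x 80 x 30 mm, bits up to 58 mm high; origin at the centre of its underside. Bystander near the fixture.
- screw_jar: Loose jar, 56 mm diameter, 62 mm high; origin at the centre of its underside. Bystander near the fixture.
- chip_brush: Loose brush, about 170 mm long, lying along its x axis; bystander near the fixture.
- tape_roll: Loose cardboard ring, 90 mm diameter, 25 mm high; origin at the centre of its underside. Bystander.
- screwdriver: Loose screwdriver lying along its x axis. Bystander.
- spanner: Loose spanner lying along its x axis. Bystander.
- spare_board: Loose copper-clad board, 100 x 130 x 5 mm, lying flat on the bench; origin at the centre of its underside. Bystander.

How it is judged:
On the way, in this order (a step that is already met when the one before it is completed fails the run):
1. the plunger is pressed fully in while the table still stands at its first hole (value of joint plunger above 0.0105 m and value of joint turntable between -0.06 and 0.06 rad).
2. the table has turned to the next hole and the plunger has sprung out in it (value of joint turntable between 0.49 and 0.557 rad and value of joint plunger below 0.002 m), for 0.2 s.
At the end, for the whole second after the job is handed in: The turntable rests at the next hole counter-clockwise (0.5236 rad, within 0.033 rad), the plunger is out again (within 2 mm) and so locks it, and the boards lie flat on the turntable on their pins (centre within about 9 mm of the axis) (all of step 2 and velocity of joint turntable between -0.02 and 0.02 rad/s and distance between boards_center and table_top below 0.01 m and angle between boards_center's own z axis and vertical below 0.05 rad); the robot touches nothing.
It fails at once if the table is turned past the next hole (value of joint turntable above 0.7 rad).
It fails at once if the table is turned backwards (value of joint turntable below -0.15 rad).
It fails at once if the boards are lifted, tipped or pushed off their pins (distance between boards_center and table_top above 0.012 m or angle between boards_center's own z axis and vertical above 0.12 rad).
It fails at once if something else on the bench is lifted or moved by more than 25 mm (distance of any of bit_block, screw_jar, chip_brush, tape_roll, screwdriver, spanner, spare_board from where it was at the start of the episode above 0.025 m).
It also fails if it takes over 42 s, if anything falls off the work surface, if the arm or the gripper's body presses on something with over 40 N, if the wrist force passes 120 N, or if a joint passes its speed limit or range.

## Working session

There is one attempt and no reset: what is moved stays moved. The work goes in short steps, Python scripts to look and compute and a tool call to move; the robot and the scene stay as the last step left them, time stands still between calls to the robot, and variables do not carry over. Pictures are saved under pics/ and viewed, about 8 in all and at most 12, crops included, and the job is handed in when it is done.

Besides the shell and the picture viewer there is one more tool, called after "Call:" in YAML: its name, and indented under it one key for each argument. play_rows: Moves the arm, as the interface text tells. Its arguments: {"type":"object","properties":{"targets":{"type":"array","items":{"type":"number"}},"grip_force":{"type":"number"}},"required":["targets"]}

```bash
mkdir -p pics; cat > h.py <<'E'
from rig import env
import numpy as np, cv2
def ray(c,p):
    d=np.array([(p[0]-c['cx'])/c['fx'],(p[1]-c['cy'])/c['fy'],1.]); R=np.array(c['R']);t=np.array(c['t'])
    return -R.T@t, R.T@d
def atz(c,p,z):
    o,d=ray(c,p); return o+d*(z-o[2])/d[2]
def tri(cs,ps):
    A=np.zeros((3,3));b=np.zeros(3)
    for c,p in zip(cs,ps):
        o,d=ray(c,p);d=d/np.linalg.norm(d);M=np.eye(3)-np.outer(d,d);A+=M;b+=M@o
    return np.linalg.solve(A,b)
def save(c,n): cv2.imwrite(n,cv2.cvtColor(c['pixels'],cv2.COLOR_RGB2BGR))
E
python3 - <<'E'
from h import *
np.set_printoptions(precision=4,suppress=True)
s=env.camera('side');t=env.camera('top')
save(s,'pics/s0.png');save(t,'pics/t0.png')
for n,z in [('plunger_cap',.104),('leading_cheek',.104),('table_top',.09),('next_hole',.066),('fixture',0),('boards_center',.094),('bit_block',0),('screw_jar',0),('chip_brush',0.01)]:
    a=env.pinpoint(s,n);b=env.pinpoint(t,n)
    print(n)
    for c,l in((s,a),(t,b)):
        for r in l[:2]: print('  ',np.round(r['pixel'],1),round(r['score'],2),atz(c,r['pixel'],z))
    if a and b: print('  tri',tri((s,t),(a[0]['pixel'],b[0]['pixel'])))
st=env.state();print(st['tool_pos'],st['eef_rot'],st['time_s'],env.nose_length)
E
```

```text
plunger_cap
   [336.5 214.9] 0.66 [ 0.5192 -0.05    0.104 ]
leading_cheek
   [322.2 211.4] 0.67 [ 0.4973 -0.0921  0.104 ]
   [345.6 212.7] 0.65 [ 0.5254 -0.0779  0.104 ]
  tri [ 0.5207 -0.0753  0.0737]
table_top
   [353.1 191.3] 0.6 [ 0.663  -0.0748  0.09  ]
   [321.7 209.6] 0.2 [ 0.5087 -0.0745  0.09  ]
next_hole
   [337.5 216.8] 0.74 [ 0.5464 -0.1225  0.066 ]
   [413.8 277.4] 0.26 [ 0.5804 -0.4778  0.066 ]
   [355.4 214.1] 0.73 [ 0.5234 -0.1106  0.066 ]
  tri [ 0.5338 -0.1177  0.0683]
fixture
   [345.4 204.8] 0.72 [ 0.6487 -0.0516  0.    ]
   [337.  178.1] 0.76 [ 0.6478 -0.0586  0.    ]
  tri [ 0.6454 -0.0574  0.0079]
boards_center
   [347.4 190.6] 0.86 [ 0.6453 -0.0612  0.094 ]
   [334.5 217.4] 0.46 [ 0.5204 -0.1356  0.094 ]
   [337.5 176.5] 0.68 [ 0.6388 -0.0562  0.094 ]
  tri [ 0.6424 -0.0586  0.0928]
bit_block
screw_jar
   [374.7 250.1] 0.73 [ 0.5901 -0.2885  0.    ]
   [402.7 193.3] 0.76 [ 0.5935 -0.2725  0.    ]
  tri [ 0.5984 -0.2779 -0.02  ]
chip_brush
   [268.6 201.6] 0.78 [0.5737 0.1653 0.01  ]
[ 0.1555 -0.5536  0.2563] [0.9906 0.1365 0.     0.0001] 1.0 0.025
```

View pics/t0.png

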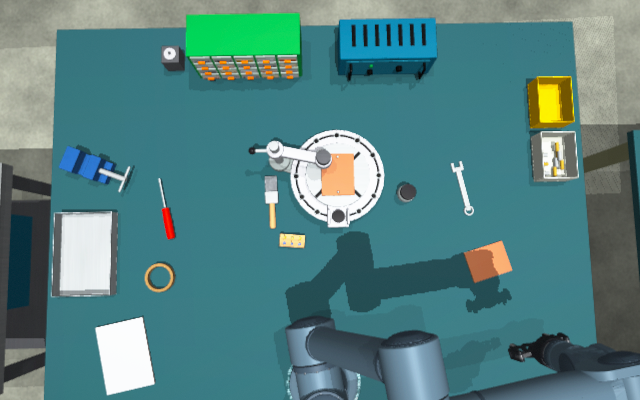

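View pics/s0.png

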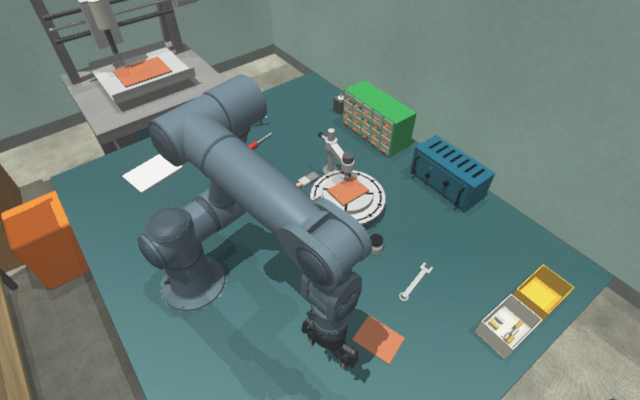

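The top view shows the ring centred near (337,176), the black cap near (338,215), the jar at (406,192) and the brush at (271,200). The bit block is at (291,240). Counter-clockwise takes the cap to the right in the picture, towards −y. I'll refine the cap and axis once, then move.

```bash
python3 - <<'E'
from h import *
np.set_printoptions(precision=4,suppress=True)
t=env.camera('top')
for n in ('plunger_cap','table_top','boards_center','next_hole','fixture'):
    print(n,[(np.round(r['pixel'],1),round(r['score'],2)) for r in env.pinpoint(t,n)[:3]])
p=t['pixels'];g=p.max(2)
# ring: white region; outer ellipse
roi=np.zeros(g.shape,np.uint8);roi[120:245,280:395]=1
m=((p[:,:,0]>150)&(p.min(2)>140)&(roi>0)).astype(np.uint8)
c=max(cv2.findContours(m,0,1)[0],key=cv2.contourArea)[:,0,:].astype(float)
w=np.array([atz(t,q,.066)[:2] for q in c])
# robust circle fit with r=.148
from scipy.optimize import least_squares
r=least_squares(lambda v:np.hypot(w[:,0]-v[0],w[:,1]-v[1])-.148,[.648,-.057],loss='cauchy',f_scale=.002)
print('axis',r.x,np.median(abs(r.fun)))
# cap: dark blob
sub=(g<75).astype(np.uint8);sub[:200]=0;sub[228:]=0;sub[:,:320]=0;sub[:,355:]=0
ys,xs=np.nonzero(sub);print('cap blob',xs.mean(),ys.mean(),len(xs),atz(t,(xs.mean(),ys.mean()),.104))
cv2.imwrite('pics/c1.png',cv2.resize(cv2.cvtColor(p[125:245,275:395],cv2.COLOR_RGB2BGR),None,fx=5,fy=5,interpolation=2))
E
```

```text
plunger_cap [(array([337.7, 214.8]), 0.6), (array([334.5, 176. ]), 0.16)]
table_top []
boards_center [(array([339.2, 173.6]), 0.92)]
next_hole []
fixture [(array([335.4, 176.4]), 0.56), (array([462.7, 189.3]), 0.48)]
axis [ 0.646  -0.0546] 0.0017926444591590818
cap blob 337.37931034482756 212.75862068965517 29 [ 0.5257 -0.0528  0.104 ]
```

View pics/c1.png

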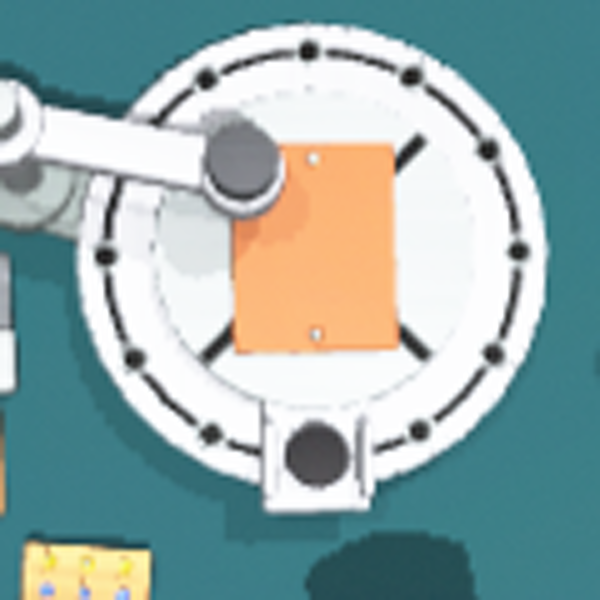

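Call:
play_rows:
  targets: [255,0.05,-0.04,0,0,255,0.1,-0.08,0,0,255,0.15,-0.12,0,0,255,0.195,-0.155,0,0,255,0.24,-0.19,0,0]

```text
time_s: 1.92
tool_pos: [0.3361, -0.3041, 0.2566]
eef_rot: [0.991, 0.136, 0.0, 0.0]
wrist_force: [0.2, -0.3, -0.4]
opening: 0.0001
```

Crop: the cap is at full-picture pixel (338,215.6), between two cheeks, which puts it at about (0.517, −0.055). The axis comes out at (0.646, −0.055), so the radius is 129 mm against the stated 130 mm.

Call:
play_rows:
  targets: [255,0.049,-0.039,0,0,255,0.097,-0.077,0.0,0,255,0.146,-0.116,0.015,0,255,0.195,-0.154,0.04,0,255,0.243,-0.193,0.066,0]

```text
time_s: 2.55
tool_pos: [0.5126, -0.0608, 0.1943]
eef_rot: [0.991, 0.137, 0.001, 0.001]
wrist_force: [0.8, -0.8, 0.4]
opening: -0.0001
```

Call:
play_rows:
  targets: [255,0,0,0,0,255,0,0,0.02,0,255,0,0,0.02,0]

```text
time_s: 2.92
tool_pos: [0.5098, -0.0628, 0.1737]
eef_rot: [0.991, 0.136, -0.001, -0.0]
wrist_force: [-0.6, -0.0, 0.5]
opening: 0.0002
```

```bash
python3 - <<'E'
from h import *
s=env.camera('side');t=env.camera('top')
f=lambda c,x,y:cv2.resize(cv2.cvtColor(c['pixels'][y:y+100,x:x+100],cv2.COLOR_RGB2BGR),(400,400),interpolation=2)
st=env.state();print(st['tool_pos'])
for c in(s,t):
    q=np.array(c['R'])@(np.array(st['tool_pos'])-[0,0,.025])+c['t'];print(q[0]/q[2]*c['fx']+c['cx'],q[1]/q[2]*c['fy']+c['cy'])
    print([(np.round(r['pixel'],1),round(r['score'],2)) for n in('plunger_cap','leading_cheek') for r in env.pinpoint(c,n)])
cv2.imwrite('pics/d1.png',np.hstack([f(s,290,150),f(t,290,165)]))
E
```

```text
[ 0.51090949 -0.06322093  0.17513687]
320.3159787790294 196.64669304490593
[(array([320.1, 202.7]), 0.48), (array([324.3, 210.4]), 0.6)]
341.63468128211446 216.43705015758286
[]
```

View pics/d1.png

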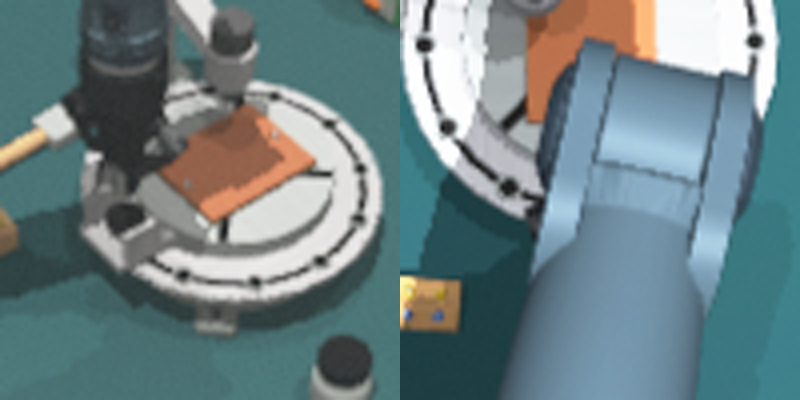

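```bash
python3 - <<'E'
from h import *
s=env.camera('side')
print(atz(s,(321.2,203.2),.104),atz(s,(320.1,202.7),.104))
for P in((.517,-.055,.104),(.516,-.055,.104),(.543,-.055,.104)):
    q=np.array(s['R'])@np.array(P)+s['t'];print(P,q[:2]/q[2]*[s['fx'],s['fy']]+[s['cx'],s['cy']])
print(env.state()['tool_pos'])
E
```

```text
[ 0.51913971 -0.05788772  0.104     ] [ 0.51742032 -0.05337981  0.104     ]
(0.517, -0.055, 0.104) [320.27562699 203.0060121 ]
(0.516, -0.055, 0.104) [320.06417463 203.12785833]
(0.543, -0.055, 0.104) [325.7334797  199.86100682]
[ 0.51154486 -0.06292257  0.17526924]
```

Both cameras put the cap at about (0.5175, −0.0555). I'll correct the sideways error and go down between the cheeks.

Call:
play_rows:
  targets: [255,0.008,-0.0055,0,0,255,0.008,-0.0055,0.015,0,255,0.008,-0.0055,0.03,0,255,0.008,-0.0055,0.03,0]

```text
time_s: 3.78
tool_pos: [0.5155, -0.0545, 0.1422]
eef_rot: [0.991, 0.137, -0.002, -0.001]
wrist_force: [-1.3, -0.1, 0.2]
opening: -0.0003
```

Call:
play_rows:
  targets: [255,0,0,0,0]

```text
time_s: 3.9
tool_pos: [0.517, -0.055, 0.1441]
eef_rot: [0.991, 0.136, -0.0, -0.0]
wrist_force: [-0.4, -0.6, -0.1]
opening: -0.0002
```

Call:
play_rows:
  targets: [255,0,0,0.009,0,255,0,0,0.018,0,255,0,0,0.022,0,255,0,0,0.022,0]

```text
time_s: 4.4
tool_pos: [0.5179, -0.0551, 0.123]
eef_rot: [0.991, 0.136, 0.001, 0.0]
wrist_force: [-1.2, 0.4, 7.6]
opening: -0.0001
```

```bash
python3 - <<'E'
from h import *
s=env.state();print(s['tool_pos'],s['wrist_force'])
E
```

```text
[ 0.51788942 -0.05513627  0.12296442] [-1.15228402  0.41752481  7.62789671]
```

Call:
play_rows:
  targets: [255,0,0,0.003,0,255,0,0,0.007,0,255,0,0,0.007,0]

```text
time_s: 4.78
tool_pos: [0.5179, -0.0552, 0.1164]
eef_rot: [0.991, 0.136, 0.001, 0.0]
wrist_force: [-2.6, -0.2, 10.5]
opening: 0.0002
```

Call:
play_rows:
  targets: [255,0,0,0.002,0,255,0,0,0.002,0]

```text
time_s: 5.03
tool_pos: [0.518, -0.0552, 0.1159]
eef_rot: [0.991, 0.136, 0.001, 0.001]
wrist_force: [-6.7, 0.1, 20.1]
opening: -0.0
```

Bottomed out: the force jumped to 20 N with the fingertip at 0.091. Now I'll swing along the arc, easing off 1 mm.

Call:
play_rows:
  targets: [255,-0.0008,0.003,-0.001,0,255,-0.0016,0.0063,-0.001,0,255,-0.0023,0.0095,-0.001,0,255,-0.0029,0.0127,-0.001,0,255,-0.0038,0.0191,-0.001,0]

```text
time_s: 5.65
tool_pos: [0.5197, -0.0735, 0.116]
eef_rot: [0.991, 0.137, 0.001, -0.001]
wrist_force: [-3.3, 3.6, 12.2]
opening: 0.0001
```

```bash
python3 - <<'E'
from h import *
s=env.camera('side')
for n in('plunger_cap','leading_cheek','boards_center'): 
  for r in env.pinpoint(s,n)[:2]:
    w=atz(s,r['pixel'],.094);print(n,r['pixel'],r['score'],w,np.arctan2(-.055-w[1],.647-w[0]))
st=env.state();print(st['tool_pos'],st['wrist_force'])
cv2.imwrite('pics/e1.png',cv2.resize(cv2.cvtColor(s['pixels'][150:250,290:400],cv2.COLOR_RGB2BGR),None,fx=5,fy=5,interpolation=2))
E
```

```text
plunger_cap [346.3, 204.3] 0.55 [ 0.5959091  -0.11300526  0.094     ] 0.8486921415929662
plunger_cap [323.8, 209.4] 0.49 [ 0.51331093 -0.08121128  0.094     ] 0.1936057147461579
leading_cheek [329.5, 207.7] 0.76 [ 0.53532867 -0.08762001  0.094     ] 0.2842001396169837
[ 0.51992303 -0.07477974  0.11600595] [-1.41898671  0.45689997 10.28224035]
```

View pics/e1.png

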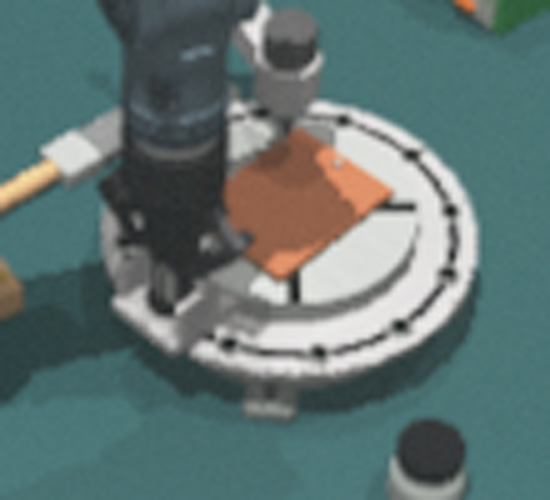

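The board and arm have turned with the tool, so the table is free and moving. I'll go a little further, then lift the fingertip just off the cap and push only on the cheek.

Call:
play_rows:
  targets: [255,-0.0004,0.0032,0,0,255,-0.0007,0.0065,0,0,255,-0.001,0.013,-0.001,0,255,-0.001,0.013,-0.006,0,255,-0.001,0.013,-0.006,0]

```text
time_s: 6.48
tool_pos: [0.5215, -0.0872, 0.1204]
eef_rot: [0.991, 0.136, 0.0, 0.0]
wrist_force: [0.3, 0.0, -0.0]
opening: 0.0001
```

```bash
python3 - <<'E'
from h import *
s=env.camera('side')
for n in('plunger_cap','leading_cheek'): 
  for r in env.pinpoint(s,n)[:2]:
    w=atz(s,r['pixel'],.094);print(n,r['pixel'],r['score'],w,np.arctan2(-.055-w[1],.647-w[0]))
st=env.state();print(st['tool_pos'],st['wrist_force'])
cv2.imwrite('pics/e2.png',cv2.resize(cv2.cvtColor(s['pixels'][150:250,290:400],cv2.COLOR_RGB2BGR),None,fx=6,fy=6,interpolation=2))
E
```

```text
plunger_cap [349.6, 189.2] 0.55 [ 0.65694036 -0.06069736  0.094     ] 2.621146931336373
plunger_cap [326.1, 209.7] 0.51 [ 0.5191675  -0.08760724  0.094     ] 0.2497521063987086
leading_cheek [330.9, 211.3] 0.66 [ 0.5283813  -0.10464243  0.094     ] 0.39635584756501013
[ 0.52096388 -0.08699709  0.11984881] [-0.45728949 -0.00107539 -0.50702902]
```

View pics/e2.png

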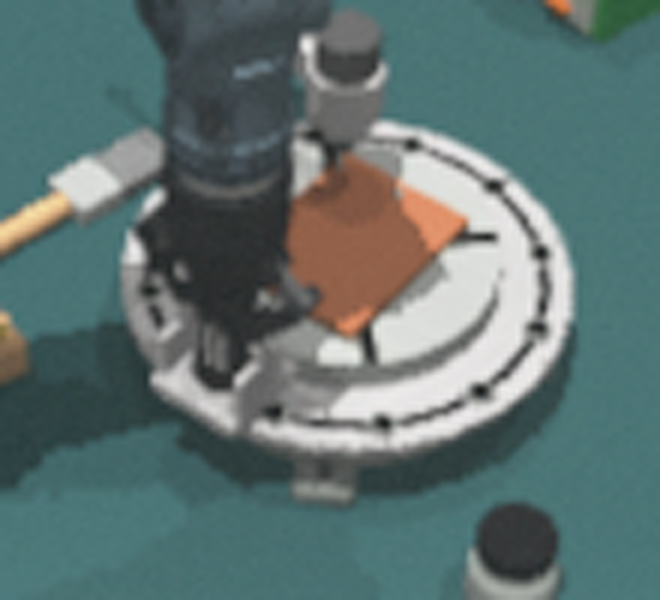

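Force is zero and the tip is clear. The plunger is riding in by itself, with the table at roughly 0.2–0.25 rad. Now pushing the cheek.

Call:
play_rows:
  targets: [255,0,0.005,0,0,255,0.0001,0.0095,0,0,255,0.0005,0.0145,0,0,255,0.001,0.0195,0,0,255,0.002,0.0245,0,0]

```text
time_s: 7.25
tool_pos: [0.5289, -0.107, 0.1203]
eef_rot: [0.991, 0.137, -0.0, -0.004]
wrist_force: [-2.1, 11.5, 4.9]
opening: 0.0
```

Call:
play_rows:
  targets: [255,0.0006,0.004,0,0,255,0.0013,0.008,0,0,255,0.0013,0.008,0,0]

```text
time_s: 7.62
tool_pos: [0.5338, -0.1152, 0.1203]
eef_rot: [0.991, 0.137, 0.001, -0.003]
wrist_force: [2.6, 8.2, -0.1]
opening: 0.0002
```

```bash
python3 - <<'E'
from h import *
s=env.camera('side');t=env.camera('top')
for c in(s,t):
 for n in('plunger_cap','leading_cheek'): 
  for r in env.pinpoint(c,n)[:2]:
    w=atz(c,r['pixel'],.094);print(n,r['pixel'],r['score'],w,np.arctan2(-.055-w[1],.647-w[0]))
st=env.state();print(st['tool_pos'],st['wrist_force'])
f=lambda c,x,y:cv2.resize(cv2.cvtColor(c['pixels'][y:y+100,x:x+100],cv2.COLOR_RGB2BGR),(400,400),interpolation=2)
cv2.imwrite('pics/e3.png',np.hstack([f(s,290,150),f(t,290,150)]))
E
```

```text
plunger_cap [330.5, 213.7] 0.45 [ 0.51992528 -0.11283363  0.094     ] 0.4270995450779746
leading_cheek [335.5, 214.0] 0.73 [ 0.53358347 -0.12522383  0.094     ] 0.5543941629317355
leading_cheek [465.3, 191.4] 0.33 [ 0.58487619 -0.44996449  0.094     ] 1.4147849084113904
[ 0.53394603 -0.11541578  0.12027358] [2.21144301 7.14332193 0.13731506]
```

View pics/e3.png

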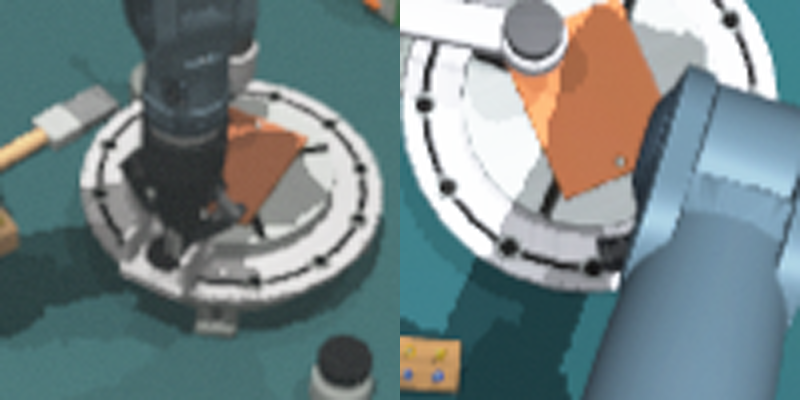

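The table is at about 0.40–0.42 rad and the cheek contact is at about 7 N. I'll raise the tip above the out-position cap height but below the cheek top, then push gently.

Call:
play_rows:
  targets: [255,0,0,-0.007,0,255,0,0,-0.014,0,255,0.0005,0.002,-0.014,0,255,0.001,0.004,-0.014,0,255,0.0015,0.006,-0.014,0]

```text
time_s: 8.55
tool_pos: [0.5355, -0.1213, 0.1351]
eef_rot: [0.991, 0.137, -0.0, -0.002]
wrist_force: [-4.6, 8.7, 5.8]
opening: -0.0001
```

Call:
play_rows:
  targets: [255,0.0003,0.001,0,0,255,0.0005,0.002,0,0,255,0.0005,0.002,0,0]

```text
time_s: 8.93
tool_pos: [0.537, -0.1235, 0.1351]
eef_rot: [0.991, 0.137, 0.0, -0.002]
wrist_force: [-2.7, 7.9, 5.0]
opening: -0.0002
```

```bash
python3 - <<'E'
from h import *
s=env.camera('side')
for n in('plunger_cap','leading_cheek'): 
  for r in env.pinpoint(s,n)[:1]:
    w=atz(s,r['pixel'],.094);print(n,r['pixel'],r['score'],w,np.arctan2(-.055-w[1],.647-w[0]))
st=env.state();print(st['tool_pos'],st['wrist_force'],np.arctan2(-.055-st['tool_pos'][1],.647-st['tool_pos'][0]))
E
```

```text
plunger_cap [332.2, 212.1] 0.47 [ 0.5297452  -0.11062465  0.094     ] 0.44295151260839954
leading_cheek [338.1, 211.9] 0.72 [ 0.5476174  -0.12321506  0.094     ] 0.6015321260052208
[ 0.53707561 -0.12351209  0.13515459] [-3.59963045  7.36014413  3.86721412] 0.557351119129651
```

Call:
play_rows:
  targets: [255,0.0003,0.001,0,0,255,0.0005,0.002,0,0,255,0.0005,0.002,0,0]

```text
time_s: 9.45
tool_pos: [0.5383, -0.1252, 0.1352]
eef_rot: [0.991, 0.137, 0.0, -0.002]
wrist_force: [-2.8, 7.2, 3.7]
opening: 0.0002
```

Call:
play_rows:
  targets: [255,0.0003,0.001,0,0,255,0.0005,0.002,0,0,255,0.0005,0.002,0,0]

```text
time_s: 9.82
tool_pos: [0.5406, -0.1284, 0.1354]
eef_rot: [0.991, 0.137, 0.001, 0.0]
wrist_force: [0.3, 1.7, 1.2]
opening: -0.0001
```

```bash
python3 - <<'E'
from h import *
s=env.camera('side')
for n in('plunger_cap','leading_cheek'): 
  for r in env.pinpoint(s,n)[:1]:
    w=atz(s,r['pixel'],.094);print(n,r['pixel'],r['score'],w,np.arctan2(-.055-w[1],.647-w[0]))
st=env.state();print(st['tool_pos'],st['wrist_force'],np.arctan2(-.055-st['tool_pos'][1],.647-st['tool_pos'][0]))
cv2.imwrite('pics/e4.png',cv2.resize(cv2.cvtColor(s['pixels'][170:240,290:380],cv2.COLOR_RGB2BGR),None,fx=8,fy=8,interpolation=2))
E
```

```text
plunger_cap [331.6, 212.1] 0.63 [ 0.5279902  -0.10926752  0.094     ] 0.42782574578758154
leading_cheek [340.3, 213.7] 0.73 [ 0.54848377 -0.13491468  0.094     ] 0.6815226796113237
[ 0.54027018 -0.12954766  0.13505794] [0.59561726 0.42945364 0.84774374] 0.6096988918168058
```

View pics/e4.png

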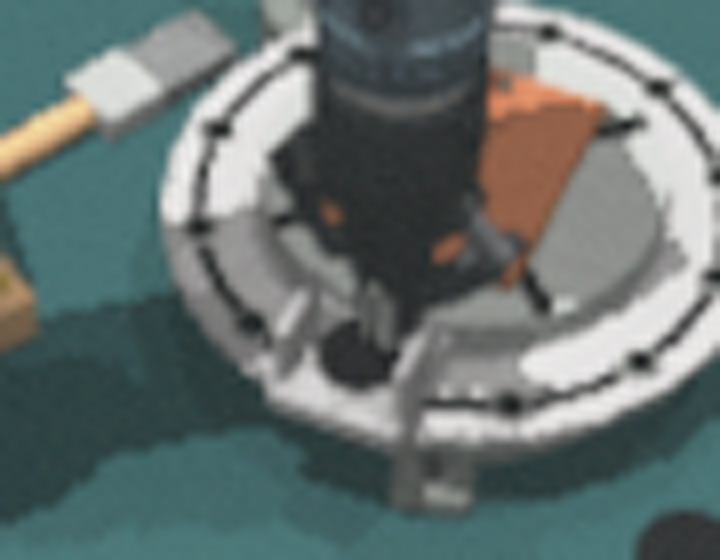

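The push force fell to about zero as the table centred itself, and the cap looks raised. I'll withdraw straight up and check.

Call:
play_rows:
  targets: [255,-0.0006,-0.003,0,0,255,-0.0006,-0.003,-0.02,0,255,-0.0006,-0.003,-0.05,0,255,-0.0006,-0.003,-0.1,0,255,-0.0006,-0.003,-0.13,0]

```text
time_s: 10.6
tool_pos: [0.5388, -0.1261, 0.267]
eef_rot: [0.991, 0.136, 0.001, 0.001]
wrist_force: [0.5, -0.8, -0.3]
opening: 0.0002
```

Call:
play_rows:
  targets: [255,-0.04,0.045,0,0,255,-0.08,0.09,0,0,255,-0.12,0.135,0,0,255,-0.12,0.18,0,0,255,-0.12,0.23,0,0]

```text
time_s: 11.22
tool_pos: [0.4842, -0.3812, 0.2649]
eef_rot: [0.991, 0.136, 0.0, 0.0]
wrist_force: [0.8, 0.3, 0.8]
opening: 0.0001
```

```bash
python3 - <<'E'
from h import *
s=env.camera('side');t=env.camera('top')
ps=[]
for c in(s,t):
 for n,z in(('plunger_cap',.104),('leading_cheek',.104),('boards_center',.094)): 
  for r in env.pinpoint(c,n)[:1]:
    w=atz(c,r['pixel'],z);print(n,r['pixel'],round(r['score'],2),w,np.arctan2(-.055-w[1],.647-w[0]))
    if n[0]=='p': ps.append((c,r['pixel']))
 for z in(.104,.093):
  q=np.array(c['R'])@np.array([.647-.13*np.cos(.5236),-.055-.13*np.sin(.5236),z])+c['t'];print('expect',z,q[:2]/q[2]*[c['fx'],c['fy']]+[c['cx'],c['cy']])
if len(ps)==2: print(tri(*zip(*ps)))
st=env.state();print(st['tool_pos'],st['wrist_force'],st['time_s'])
f=lambda c,x,y:cv2.resize(cv2.cvtColor(c['pixels'][y:y+80,x:x+80],cv2.COLOR_RGB2BGR),(400,400),interpolation=2)
cv2.imwrite('pics/e5.png',np.hstack([f(s,300,165),f(t,310,155)]))
E
```

```text
plunger_cap [333.5, 209.4] 0.61 [ 0.53622248 -0.10989815  0.104     ] 0.4600983230329921
leading_cheek [339.9, 214.7] 0.58 [ 0.53858944 -0.14403045  0.104     ] 0.6875551496828631
boards_center [347.1, 191.2] 0.55 [ 0.64229199 -0.06294255  0.094     ] 1.0357188293897328
expect 0.104 [334.84862767 211.27205958]
expect 0.093 [334.77381171 213.21516923]
plunger_cap [358.4, 209.0] 0.46 [ 0.53591495 -0.11723635  0.104     ] 0.5106851051314802
leading_cheek [365.3, 201.9] 0.69 [ 0.55727286 -0.13893844  0.104     ] 0.7520780366358252
boards_center [339.5, 179.5] 0.64 [ 0.62933009 -0.06220044  0.094     ] 0.3869530264786824
expect 0.104 [359.31854381 209.47161909]
expect 0.093 [359.02024649 209.77850077]
[ 0.5337294  -0.11561177  0.11136728]
[ 0.48471063 -0.37831211  0.26490897] [1.00707842 0.50844493 0.75814416] 11.625
```

View pics/e5.png

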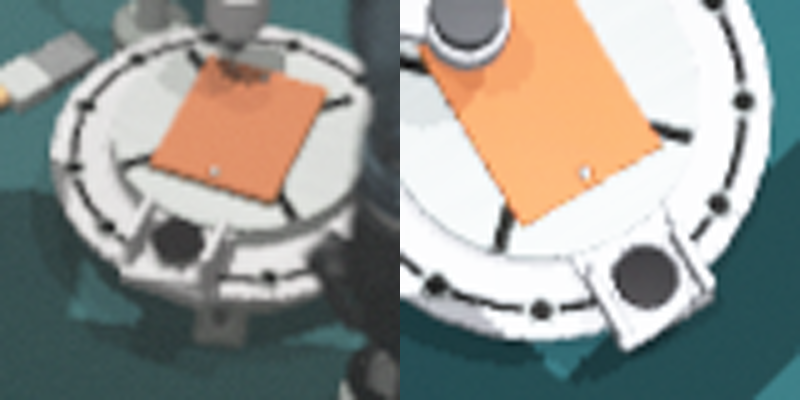

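The top view fits 0.5236 rad, but in the side view the cap sits about 2 px lower than expected for "out". I'll compare the dark blob with the start picture.

```bash
python3 - <<'E'
from h import *
s=env.camera('side');t=env.camera('top')
def blob(p,x0,y0,x1,y1,th):
    g=p[y0:y1,x0:x1].max(2);m=(g<th).astype(np.uint8)
    n,l,st,ce=cv2.connectedComponentsWithStats(m)
    i=1+np.argmax(st[1:,4]);return ce[i]+[x0,y0],st[i]
d=cv2.imread('pics/d1.png')[:, :400];d=cv2.resize(d,(100,100),interpolation=cv2.INTER_AREA)
for th in(60,75,90):
    print(th,'start',blob(d,22,45,42,62,th)[0]+[290,150],blob(d,22,45,42,62,th)[1],'now',*blob(s['pixels'],326,203,346,224,th),'top',*blob(t['pixels'],348,199,372,222,th))
for P in((.5175,-.0555,.104),(.5344,-.12,.104),(.5344,-.12,.091)):
    q=np.array(s['R'])@np.array(P)+s['t'];print(P,q[:2]/q[2]*[s['fx'],s['fy']]+[s['cx'],s['cy']])
now=cv2.cvtColor(s['pixels'][195:230,320:355],cv2.COLOR_RGB2BGR)
big=lambda a:cv2.resize(a,(390,390),interpolation=2)
cv2.imwrite('pics/f1.png',np.hstack([big(d[35:70,15:50]),big(now)]))
E
```

```text
60 start [320.68181818 203.75      ] [ 5  6  9  7 44] now [335.15384615 212.35897436] [ 5  6  9  8 39] top [364.         220.66666667] [15 21  3  2  3]
75 start [320.62745098 203.62745098] [ 5  6  9  7 51] now [335.06779661 212.57627119] [ 5  6  9  8 59] top [358.37037037 206.51851852] [ 6  6  9  4 27]
90 start [320.5        203.67741935] [ 4  5 10  9 62] now [335.10958904 212.90410959] [ 4  6 11  9 73] top [358.5 210. ] [  5   6  12  11 108]
(0.5175, -0.0555, 0.104) [320.46299177 203.02380882]
(0.5344, -0.12, 0.104) [334.84505649 211.27415838]
(0.5344, -0.12, 0.091) [334.75674666 213.56830665]
```

View pics/f1.png

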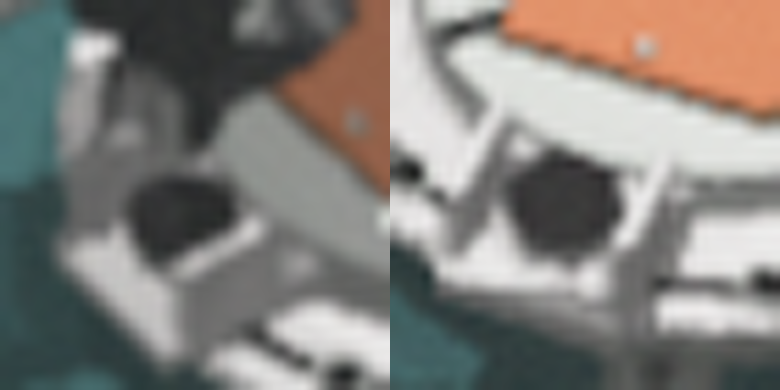

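The offset in the picture is ambiguous: about 1.3 px, against 0.6 px for out and 2.5 px for in. There is plenty of time, so I'll feel the cap's height with the fingertip. Contact at 0.104 means out, and none until 0.093 means in.

Call:
play_rows:
  targets: [255,0.024,-0.047,0,0,255,0.047,-0.094,0,0,255,0.071,-0.141,0,0,255,0.094,-0.188,0,0,255,0.118,-0.235,0,0]

```text
time_s: 12.35
tool_pos: [0.5347, -0.1191, 0.265]
eef_rot: [0.991, 0.137, 0.0, 0.0]
wrist_force: [0.6, 0.5, -0.0]
opening: -0.0
```

Call:
play_rows:
  targets: [255,0,0,0.03,0,255,0,0,0.06,0,255,0,0,0.09,0,255,0,0,0.1,0,255,0,0,0.1,0]

```text
time_s: 12.98
tool_pos: [0.5344, -0.121, 0.1645]
eef_rot: [0.991, 0.137, -0.0, -0.0]
wrist_force: [-0.6, -0.8, 0.7]
opening: -0.0003
```

Call:
play_rows:
  targets: [255,0,0,0.015,0,255,0,0,0.03,0,255,0,0,0.03,0,255,0,0,0.03,0]

```text
time_s: 13.48
tool_pos: [0.5349, -0.1214, 0.1345]
eef_rot: [0.991, 0.136, -0.0, 0.0]
wrist_force: [0.0, 0.1, 0.4]
opening: -0.0
```

Call:
play_rows:
  targets: [255,0,0,0.003,0,255,0,0,0.006,0,255,0,0,0.006,0]

```text
time_s: 13.85
tool_pos: [0.5352, -0.1214, 0.129]
eef_rot: [0.991, 0.136, 0.0, 0.0]
wrist_force: [-0.7, -0.2, 4.6]
opening: -0.0004
```

The fingertip touches at 0.104 with 4.6 N, below the spring's 6 N preload, so the plunger is fully out. I'll withdraw and hand in.

Call:
play_rows:
  targets: [255,0,0,-0.02,0,255,0,0,-0.07,0,255,0,0,-0.12,0,255,0,0,-0.13,0,255,0,0,-0.13,0]

```text
time_s: 14.48
tool_pos: [0.5353, -0.1214, 0.2588]
eef_rot: [0.991, 0.136, 0.001, 0.0]
wrist_force: [-1.0, -0.2, 0.0]
opening: 0.0
```

Call:
play_rows:
  targets: [255,0,0,0,0,255,0,0,0,0,255,0,0,0,0]

```text
time_s: 14.85
tool_pos: [0.5343, -0.1211, 0.2574]
eef_rot: [0.991, 0.136, -0.001, -0.0]
wrist_force: [0.6, 0.1, -0.6]
opening: 0.0002
```

```bash
python3 - <<'E'
from h import *
st=env.state();print(st['tool_pos'],st['wrist_force'],st['time_s']);print(env.finish_job())
E
```

```text
[ 0.53434922 -0.12111392  0.25740759] [ 0.63080843  0.10342702 -0.5559654 ] 14.85
the job is handed in; nothing more can be done
None
```

I turned the table counter-clockwise to its next hole, the plunger sprang out there, and I handed the job in at about 15 s. I pressed the plunger fully in at the first hole (the force jumped to 20 N at the bottom) and started the swing. I then lifted off the cap and pushed only on the leading cheek until the push force fell to about zero.

**Last checks:**
- **Plunger out:** touching the cap afterwards met 4.6 N at 0.104 m, its height when out. That is less than the 6 N needed to start the spring.
- **Table position:** in the top view the cap is where the next hole should be, about 0.51–0.52 rad against 0.5236.
- **Boards:** they look flat and still on their pins.
- **Clear of everything:** the gripper had been lifted well above the table and the wrist force was close to zero.

**Checks that disagreed:**
- **Cap height in the side view:** the picture alone could not settle whether the plunger was out, as the cap sat about 1.3 px low. That is why I felt for it with the fingertip.
- **Cap angle in the side view:** the network put the cap at 0.46 rad, while the cap's dark outline in the same picture fitted about 0.52.
- **Board centre:** in the top view the network put it about 19 mm from the axis, against about 9 mm in the side view. In the picture the boards looked properly seated, but I did not measure this further.

I did not measure the loose items again; the arm stayed well above them and felt no contact apart from the cap and cheek.

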